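# Set a cast on the extraction grille and switch on the locked dust extraction

### The job

Get the sanding station going: take the plaster cast with the loop handle that stands free on the table, not one of the larger ones in the row along the far edge, set it down gently and upright in the middle of the round extraction grille, and let go of it. Then switch on the extraction: its switch is locked, so pull the steel bat outward along its own length until it clears the lock saddle, flip it up and away from you to its other end and let it go back in so that it is locked there. Do not drop the cast or disturb the plaster bowl or the plaster bottle form.

Things in the scene. Friction and masses are not known exactly. Their poses are not given: they have to be found in the camera images.
- cast_grip (a point): Centre of the horizontal top bar of the loop handle of the cast to be moved. The bar is round, 22 mm thick, straight for 48 mm along this point's y axis, its centre line 137 mm above the cast's underside, with a 38 mm free gap below it. z is up. Take it from above, fingers closing along the point's x
- cast_mid (a point): Half-way up the same cast, on its vertical axis, 74 mm above its underside; axes as for cast_grip
- cast: The plaster cast to be moved: matt white, squat round body 114 mm across and 88 mm high with an arched loop handle over it, 148 mm high in all, 0.4 to 0.75 kg. Origin at the centre of its underside, z up, loop in its y-z plane. It stands free, nearer than the row of similar but larger casts (190 mm high) along the far edge (x = 0.87), which stay put
- grille_top (a point): Centre of the top face of the round, slotted aluminium extraction grille, a fixed drum 176 mm across (flat top 164 mm across) and 30 mm high standing on the table; z is up
- bat_pivot (a point): Pivot of the locking toggle bat, mid-face on a grey switch box (170 mm wide, 160 mm up the slope) on a steel foot, 115 mm above the table. z is up, -x is the horizontal direction in which the box faces (roughly to the robot), y is the bat's hinge axis. The face rises away from the robot; its normal leans 35 degrees from vertical towards -x
- guard_rail (a point): Middle of a fixed round steel guard rail 26 mm thick that runs along y over the switch box, 195 mm above the pivot and 5 mm to its +x side, on posts 22 mm thick 158 mm to either side. Because of it the gripper must come to the bat tilted back, along about the normal of the box's face. Axes as for bat_pivot
- bat_head (a point): Middle of the bat's head, 87 mm from the pivot when the bat is in; z points outward along the bat, y is the hinge axis. Round steel lever: head about 20 mm thick, 70 to 104 mm from the pivot, stem 12 mm thick. A 44 mm long cross pin on the stem, 30 mm from the pivot, is held by a lock saddle that stands 37 mm off the face in mid-swing
- bat_flip (a joint): Swing of the bat in rad: 0 = off, leaning 61 degrees from vertical towards the robot (26 degrees below the face's normal); 0.908 = on, its upper end stop, leaning 9 degrees from vertical (26 degrees above the normal). Turns easily when pulled out; when in, the lock stops it after 3 degrees
- bat_pull (a joint): How far the bat is pulled outward along its own axis, in m: 0 = in (locked), 0.018 = stop. It must be out by at least about 0.012 to swing past the saddle. A spring pulls it in with about 4 N when in and 8 N when fully out, so it goes back in by itself when released
- bowl: Bystander: plaster bowl 116 mm across, 70 mm high, standing on the table; origin at the centre of its underside
- bottleform: Bystander: plaster bottle form with a narrow neck, 92 mm across, 160 mm high, standing on the table; origin at the centre of its underside
Things that resemble listed ones, but are neither listed nor needed, are in the scene too. What is shaped like the cast but turquoise is not meant. Leave any blue look-alike of the part that bears grille_top alone.

How it is judged:
By the outcome, as a careful person would: the job done as asked, in the order asked, and still so for the second after the job is handed in, with the robot touching nothing.
It also fails if it takes over 58 s, if anything falls off the work surface, if the arm or the gripper's body presses on something with over 40 N, if the wrist force passes 120 N, or if a joint passes its speed limit or range.

### The arm

A 6-joint arm with a two-finger parallel gripper is mounted at the origin on the work surface. World frame = base frame: x ahead of the robot, y to its left, z up, the work surface at z = 0. Lengths are in m, angles in rad, forces in N, time in s.
With the tool pointing down it reaches from about 0.35 to 0.975 m from the base axis. Payload 4.9 kg.
Tool frame: the origin (TCP) lies at the very end of the fingers, on their centre line; the grasp point (between the pads) lies 19 mm behind it; z points along the fingers, y is the line along which they close (so a half turn about z gives the same grasp; the last joint's range is limited). The gripper opens to 85 mm and grips with 20 to 120 N. Pads are 22 mm wide; open, the fingers measure 114 mm over their backs; the gripper's body (76 mm by 85 mm) begins 54 mm behind the grasp point. The pads swing forward as they close: fully open they stand 13 mm farther back than shut.
Start: joints at [1.204, 0.053, 1.613, -0, 1.476, -0.119], TCP at [0.153, 0.606, 0.231] pointing down, gripper open.
Joint ranges: [-3.01, 3.01], [-1.01, 2.22], [0.06, 2.58], [-1.02, 4.17], [0.09, 2.62], [-3.14, 3.14]. Speed limits (rad/s): [2.57, 2.57, 3.14, 3.14, 3.14, 3.14].

### API

Orientations are given as a unit quaternion [w, x, y, z].
In Python, from plant import state, optics, ticket, nets gives the robot as it stands. The module is installed in compiled form; this text tells all that it offers.
- The arm moves only by the shell command python3 -m inch 'ROWS' [OPENING]. ROWS is JSON, a list of rows, each an object of numbers: "dx", "dy", "dz": the shift along the tool's x, y, z as a fraction of full scale; "rx", "ry", "rz": the turn, a rotation vector about the tool's x, y, z as a fraction of full scale. In form: [{"dx": .., "dy": .., "dz": .., "rx": .., "ry": .., "rz": ..}, ...]. A call has 1 to 5 rows; each row is the pose to reach, as a shift and turn from the pose commanded when the call began, along the tool's axes at that moment; what a row does not reach only later rows make up. Full scale, the value 1, is 0.8 m for a shift and 1.5 rad for a turn. A row lasts 1/10 s, in which the tool goes at most 50 mm and 8.59 degrees, less where a joint would pass 70% of its speed; a pose out of reach is approached as far as the arm can. A call with a number of a shift or a turn outside -1 to 1 is refused whole. A call with a gripper value outside its range is refused whole. OPENING is the opening, from -1 (shut) to 1 (fully open), set as the call begins (- or left out, the last holds). The fingers move at their own pace and stop on an object; the grip force is fixed at half the most. Time passes only in rows, so rows that repeat a pose let the fingers close. It gives the time, the measured TCP pose, the force, the opening and the grip force at its end, in the units of the state.
- state(): the state, without advancing time (a new reading comes with each control period).
- optics.grab_frame(name): name is "side" or "top" or "wrist"; returns the picture (420x560x3 uint8, red, green, blue); there is no depth.
- optics.camera_info(name): a dict with "fx", "fy", "cx", "cy" (pixels), "R" (3x3) and "t" (3): a world point X has camera coordinates R X + t. Camera axes: x right, y down, z forward; pixel columns grow to the right and rows downward; lengths in m; the calibration is good to about 2 mm. A picture is of the moment at which its call begins: read the wrist's pose just before it. camera_info takes no time and is no camera call; for the wrist camera it gives the pose at the moment of the call.
- ticket.job_done(): hands the job in; it is judged then, once.
Trained networks look in the newest picture that a camera, given by its name, has taken for a name from the list of things; names that differ only in an ending like _2 or _b are one class to them, and where a whole thing is asked for, a point or a joint stands for the part that bears it (a point fixed in the world has none). Each returns a list of dicts, best first, with "confidence" (0 to 1); they miss things now and then, are a little off and sometimes report something else, mostly with a low value. They report only what shows in the picture. A call takes as long as a camera call. They do not tell look-alikes from the thing itself.
- nets.boxes_of(camera, name): "bbox" ([centre column, centre row, width, height] in pixels, round what is visible of it).
- nets.outline_of(camera, name): "pixels" (420x560 bool, what is visible of it) and "bbox" ([centre column, centre row, width, height] in pixels, round what is visible of it).
The state is a dict: "time": time; "joint_pos": joint angles; "joint_vel": joint speeds; "joint_efforts": joint torques, N m; "tool_pos": TCP position; "tool_rot": TCP orientation; "contact_force": force on the tool from outside, world axes, zero at the start; "ft_torque": the same for the moment, N m; "gripper_width": opening from 0.0 (shut) to 1.0 (fully open); "grasp_force": force on a finger pad.
Only numpy, scipy, OpenCV 4.12 (cv2) and the standard library are available. Lean on these libraries where they do the work, as an engineer would, in place of code of your own. Each camera call takes 0.05 s, during which the arm holds its last target. There are 200 camera calls.

## Working session

There is one attempt and no reset: what is moved stays moved. The work goes in short steps, Python scripts to look and compute and a shell command to move; the robot and the scene stay as the last step left them, time stands still between calls to the robot, and variables do not carry over. Pictures are saved under pics/ and viewed, at most 10 in all, crops included, and the job is handed in when it is done.

```bash
mkdir -p pics
python3 - <<'E'
from plant import state, optics, nets
import cv2,numpy as np
s=state();print(s['time'],s['tool_pos'],s['tool_rot'],s['gripper_width'])
for c in('side','top'):
    f=optics.grab_frame(c);cv2.imwrite(f'pics/{c}0.png',f[:,:,::-1])
    i=optics.camera_info(c);print(c,{k:np.round(v,4).tolist() for k,v in i.items()})
    for n in('cast','grille_top','bat_head','bat_flip','bowl','bottleform'):
        try: print(n,[(round(d['confidence'],2),np.round(d['bbox']).tolist()) for d in nets.boxes_of(c,n)][:5])
        except Exception as e: print(n,e)
print(state()['time'])
E
```

```text
0.0 [0.15308737 0.60534198 0.23008415] [-2.40987758e-04  1.23586461e-01  9.92333310e-01 -9.64536639e-04] 1.0002759253391587
side {'fx': 535.5393, 'fy': 535.5393, 'cx': 276.7523, 'cy': 209.1303, 'R': [[0.9685, -0.2488, 0.0137], [-0.1772, -0.7263, -0.6641], [0.1752, 0.6407, -0.7475]], 't': [-0.4137, 0.3114, 1.7025]}
cast [(0.92, [287.0, 246.0, 31.0, 44.0]), (0.83, [242.0, 196.0, 27.0, 42.0]), (0.43, [366.0, 326.0, 75.0, 167.0])]
grille_top [(0.77, [191.0, 209.0, 51.0, 45.0]), (0.73, [295.0, 197.0, 48.0, 35.0])]
bat_head [(0.71, [295.0, 155.0, 18.0, 38.0]), (0.54, [348.0, 324.0, 27.0, 22.0])]
bat_flip [(0.48, [351.0, 322.0, 32.0, 22.0])]
bowl [(0.68, [348.0, 235.0, 33.0, 30.0])]
bottleform [(0.77, [295.0, 155.0, 24.0, 40.0])]
top {'fx': 410.287, 'fy': 410.287, 'cx': 282.9481, 'cy': 207.7296, 'R': [[-0.0268, -0.9996, -0.0028], [-0.9925, 0.027, -0.1192], [0.1192, -0.0004, -0.9929]], 't': [0.1401, 0.4839, 1.2768]}
cast [(0.76, [296.0, 210.0, 37.0, 39.0]), (0.6, [212.0, 241.0, 32.0, 38.0])]
grille_top [(0.9, [205.0, 301.0, 57.0, 59.0]), (0.63, [218.0, 182.0, 56.0, 54.0])]
bat_head [(0.45, [420.0, 173.0, 15.0, 23.0])]
bat_flip [(0.57, [420.0, 172.0, 9.0, 27.0])]
bowl [(0.58, [292.0, 141.0, 31.0, 32.0]), (0.47, [431.0, 160.0, 164.0, 100.0])]
bottleform [(0.85, [164.0, 165.0, 33.0, 29.0])]
0.7
```

View pics/side0.png

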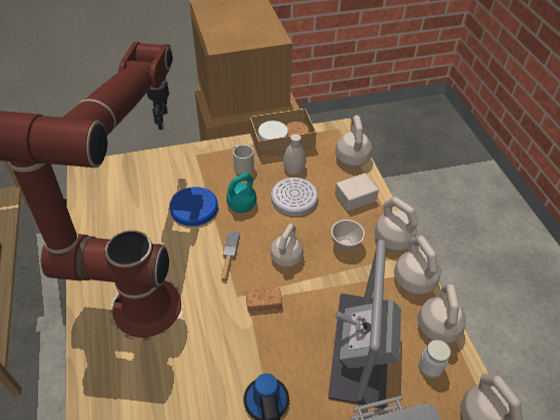

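View pics/top0.png

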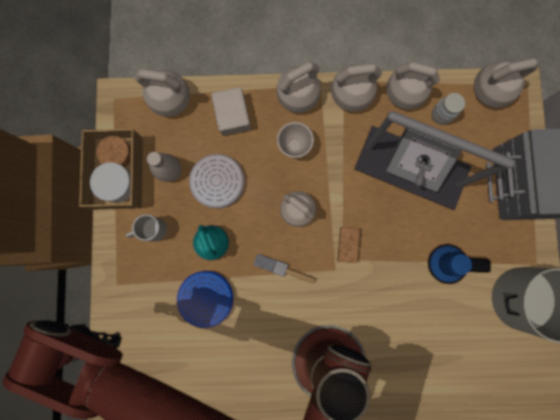

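Candidates for the cast:
- White cast: side (287,246), top (298,208).
- Turquoise one: side (242,196), top (211,242). Excluded by colour.
- Far-row casts: top (300,88), (355,88), (410,86), (165,92), (500,82). Excluded as larger and in the row.

The white free-standing one fits. For the grille, the white slotted drum is at top (217,181) and the blue look-alike at (205,299). I'll check both in close crops.

Run:
```python
import cv2,numpy as np
t=cv2.imread('pics/top0.png');s=cv2.imread('pics/side0.png')
def c(im,u,v,w,h): return cv2.resize(im[v-h//2:v+h//2,u-w//2:u+w//2],(400,300),interpolation=cv2.INTER_CUBIC)
m=np.vstack([np.hstack([c(t,298,208,80,60),c(s,287,246,80,60)]),np.hstack([c(t,424,165,120,90),c(s,360,325,120,90)])])
cv2.imwrite('pics/crop0.png',m)
```

```text
(no output)
```

View pics/crop0.png

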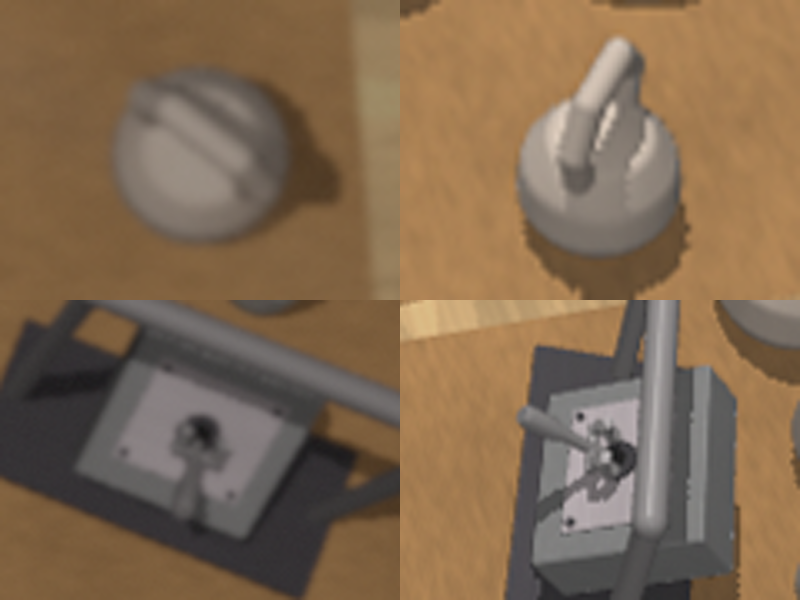

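```bash
cat > h.py <<'E'
from plant import state, optics, nets
import numpy as np, cv2
from scipy.spatial.transform import Rotation as Rn
from scipy.optimize import least_squares
def plane(c,px,z,i=None):
    i=i or optics.camera_info(c);R=np.array(i['R']);t=np.array(i['t'])
    d=R.T@np.array([(px[0]-i['cx'])/i['fx'],(px[1]-i['cy'])/i['fy'],1]);o=-R.T@t
    return o+d*(z-o[2])/d[2]
def proj(c,X,i=None):
    i=i or optics.camera_info(c);p=np.array(i['R'])@X+np.array(i['t'])
    return np.array([p[0]/p[2]*i['fx']+i['cx'],p[1]/p[2]*i['fy']+i['cy']])
def tri(obs):
    return (r:=least_squares(lambda X:np.concatenate([proj(c,X,i)-p for c,p,i in obs]),[.5,0,.1])).x,np.abs(r.fun).max()
def delta(pos,Rt):  # target pose -> row numbers from current measured pose
    s=state();q=s['tool_rot'];R=Rn.from_quat([q[1],q[2],q[3],q[0]])
    return np.round(R.inv().apply(np.array(pos)-s['tool_pos'])/.8,4),np.round((R.inv()*Rt).as_rotvec()/1.5,4)
E
python3 - <<'E'
from h import *
np.set_printoptions(precision=3,suppress=True)
print('bar',tri([('top',(298.6,205),None),('side',(287,235),None)]),plane('top',(298.6,205),.137),plane('side',(287,235),.137))
a,b=plane('top',(291,199.6),.137),plane('top',(307,211),.137);print('bar dir top',np.degrees(np.arctan2(*(b-a)[[1,0]])))
a,b=plane('side',(282,245),.137),plane('side',(291.4,226.4),.137);print('bar dir side',np.degrees(np.arctan2(*(b-a)[[1,0]])),a,b)
print('grille',tri([('top',(217.5,180.5),None),('side',(295,194.5),None)]),plane('top',(217.5,180.5),.03),plane('side',(295,194.5),.03))
print('pivot',tri([('top',(425,159),None),('side',(364.5,328),None)]))
print('head',tri([('top',(421,177),None),('side',(342,316.6),None)]))
a,b=plane('top',(395,118),.31),plane('top',(512,161),.31);print('rail',a,b,(a+b)/2,np.degrees(np.arctan2(*(b-a)[[1,0]])))
# outlines
for n in('cast','grille_top'):
  for c in('top','side'):
    optics.grab_frame(c)
    for d in nets.outline_of(c,n)[:3]: 
        m=d['pixels'];v,u=np.nonzero(m);print(n,c,round(d['confidence'],2),d['bbox'],u.mean(),v.mean())
E
```

```text
bar (array([0.482, 0.081, 0.125]), np.float64(0.3674568456227689)) [0.481 0.081 0.137] [0.478 0.072 0.137]
bar dir top -127.32786997807722
bar dir side 53.53580895329629 [0.452 0.036 0.137] [0.501 0.103 0.137]
grille (array([0.582, 0.334, 0.03 ]), np.float64(0.26257521425452524)) [0.581 0.335 0.03 ] [0.583 0.334 0.03 ]
pivot (array([ 0.608, -0.3  ,  0.127]), np.float64(0.841195719904988))
head (array([ 0.546, -0.271,  0.167]), np.float64(0.8901537318208739))
rail [ 0.677 -0.166  0.31 ] [ 0.557 -0.454  0.31 ] [ 0.617 -0.31   0.31 ] -112.65320425431308
cast top 0.65 [297.5, 210.8, 32.7, 40.5] 296.9660842754368 208.22199383350463
cast top 0.59 [210.8, 241.2, 34.7, 38.1] 209.5570093457944 241.84953271028039
cast side 0.85 [286.9, 245.8, 33.9, 41.7] 286.3436873747495 248.4869739478958
cast side 0.57 [242.3, 193.6, 28.2, 42.1] 240.8879402347919 194.08217716115263
grille_top top 0.96 [217.2, 181.8, 59.1, 55.9] 215.9351620947631 180.66625103906898
grille_top side 0.77 [193.2, 207.9, 49.3, 42.4] 193.07377598926894 206.79342723004694
grille_top side 0.63 [293.5, 196.8, 47.7, 39.1] 294.02258726899385 196.6249144421629
```

```bash
cat >> h.py <<'E'
def down(deg): # tool pointing down, tool y at azimuth deg
    a=np.radians(deg);y=np.array([np.cos(a),np.sin(a),0]);z=np.array([0,0,-1.])
    return Rn.from_matrix(np.stack([np.cross(y,z),y,z],1))
E
python3 -c "
from h import *
print(delta([.48,.077,.28],down(-37)));print(delta([.48,.077,.28],down(20)))"
```

```text
(array([-0.5581, -0.5407, -0.0609]), array([-0.    ,  0.    ,  1.3125]))
(array([-0.5581, -0.5407, -0.0609]), array([-0.    , -0.    ,  0.6493]))
```

```bash
R='[{"dx":-0.558,"dy":-0.54,"dz":-0.061,"rz":0.65},{"dx":-0.558,"dy":-0.54,"dz":-0.061,"rz":0.65},{"dx":-0.558,"dy":-0.54,"dz":-0.061,"rz":0.65},{"dx":-0.558,"dy":-0.54,"dz":-0.061,"rz":0.65},{"dx":-0.558,"dy":-0.54,"dz":-0.061,"rz":0.65}]'; python3 -m inch '[{"dx":-0.558,"dy":-0.54,"dz":-0.061,"rz":0.65},{"dx":-0.558,"dy":-0.54,"dz":-0.061,"rz":0.65},{"dx":-0.558,"dy":-0.54,"dz":-0.061,"rz":0.65},{"dx":-0.558,"dy":-0.54,"dz":-0.061,"rz":0.65},{"dx":-0.558,"dy":-0.54,"dz":-0.061,"rz":0.65}]' 1
python3 -c "
from h import *
print(delta([.48,.077,.28],down(-37)))"
```

```text
(array([-0.5581, -0.5407, -0.0609]), array([-0.    ,  0.    ,  1.3125]))validation failed for argument at $[0]...
```

```bash
python3 -m inch '[{"dx":-0.558,"dy":-0.54,"dz":-0.061,"rx":0,"ry":0,"rz":0.65},{"dx":-0.558,"dy":-0.54,"dz":-0.061,"rx":0,"ry":0,"rz":0.65},{"dx":-0.558,"dy":-0.54,"dz":-0.061,"rx":0,"ry":0,"rz":0.65},{"dx":-0.558,"dy":-0.54,"dz":-0.061,"rx":0,"ry":0,"rz":0.65},{"dx":-0.558,"dy":-0.54,"dz":-0.061,"rx":0,"ry":0,"rz":0.65}]' 1
python3 -c "
from h import *
print(state()['joint_pos'],delta([.48,.077,.28],down(-37)))"
```

```text
time: 1.6
tool_pos: [0.285, 0.3923, 0.2512]
tool_rot: [0.0, 0.481, 0.877, 0.0]
contact_force: [0.1, 0.3, 0.6]
gripper_width: 1.004
grasp_force: 0.0
[ 7.89020377e-01 -3.04267365e-01  1.90538127e+00 -2.12258259e-04
  1.53980829e+00  2.21444105e-01] (array([-0.4634, -0.0063, -0.036 ]), array([ 4.000e-04, -2.000e-04,  8.089e-01]))
```

```bash
python3 -m inch '[{"dx":-0.463,"dy":-0.006,"dz":-0.036,"rx":0,"ry":0,"rz":0.81},{"dx":-0.463,"dy":-0.006,"dz":-0.036,"rx":0,"ry":0,"rz":0.81},{"dx":-0.463,"dy":-0.006,"dz":-0.036,"rx":0,"ry":0,"rz":0.81},{"dx":-0.463,"dy":-0.006,"dz":-0.036,"rx":0,"ry":0,"rz":0.81},{"dx":-0.463,"dy":-0.006,"dz":-0.036,"rx":0,"ry":0,"rz":0.81}]'
python3 -c "
from h import *
print(delta([.48,.077,.28],down(-37)))"
```

```text
time: 2.1
tool_pos: [0.4175, 0.1809, 0.2709]
tool_rot: [0.0, 0.769, 0.639, 0.001]
contact_force: [1.1, 1.0, -0.2]
gripper_width: 1.003
grasp_force: 0.0
(array([-0.1135,  0.1005, -0.0114]), array([ 0.0007, -0.0007,  0.3084]))
```

```bash
python3 -m inch '[{"dx":-0.113,"dy":0.1,"dz":-0.011,"rx":0,"ry":0,"rz":0.308},{"dx":-0.113,"dy":0.1,"dz":-0.011,"rx":0,"ry":0,"rz":0.308},{"dx":-0.113,"dy":0.1,"dz":-0.011,"rx":0,"ry":0,"rz":0.308},{"dx":-0.113,"dy":0.1,"dz":-0.011,"rx":0,"ry":0,"rz":0.308},{"dx":-0.113,"dy":0.1,"dz":-0.011,"rx":0,"ry":0,"rz":0.308}]'
python3 - <<'E'
from h import *
np.set_printoptions(precision=4,suppress=True)
print(delta([.48,.077,.28],down(-37)),state()['joint_pos'])
i=optics.camera_info('wrist');f=optics.grab_frame('wrist');cv2.imwrite('pics/w1.png',f[:,:,::-1])
np.save('w1.npy',i,allow_pickle=True)
print(i, proj('wrist',np.array([.48,.077,.137]),i))
E
```

```text
time: 2.6
tool_pos: [0.4795, 0.0797, 0.279]
tool_rot: [-0.0, 0.893, 0.45, -0.0]
contact_force: [-0.1, -0.1, 0.3]
gripper_width: 1.002
grasp_force: 0.0
(array([-0.0024,  0.0026, -0.0013]), array([-0.0005, -0.0001,  0.0053])) [ 0.0112 -0.3121  1.866   0.0006  1.5883  0.6491]
{'fx': 308.63680890867096, 'fy': 308.63680890867096, 'cx': 280.4335682077506, 'cy': 210.32020993377012, 'R': array([[ 0.8028, -0.5962, -0.0008],
       [-0.5746, -0.774 ,  0.2662],
       [-0.1594, -0.2133, -0.9639]]), 't': array([-0.3368,  0.2891,  0.518 ])} [283.1424 199.9604]
```

View pics/w1.png

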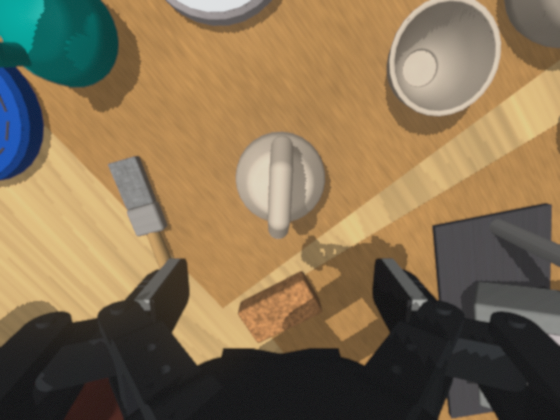

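Run:
```python
from h import *
np.set_printoptions(precision=4,suppress=True)
i=np.load('w1.npy',allow_pickle=True).item()
for p in [(282.5,138),(280,185),(279,230)]: print(plane('wrist',p,.137,i))
a,b=plane('wrist',(282.5,145),.137,i),plane('wrist',(279.3,222),.137,i);print(np.degrees(np.arctan2(*(a-b)[[1,0]])))
for z in(.03,.05): print(plane('wrist',(281,177),z,i),[np.linalg.norm(plane('wrist',(237,177),z,i)-plane('wrist',(325,177),z,i))])
print(nets.boxes_of('wrist','cast')[:2],nets.boxes_of('wrist','cast_grip')[:2])
for x,y in((.48,.078),(.488,.085)): print(proj('wrist',np.array([x,y,.137]),i),proj('wrist',np.array([x,y,.045]),i))
```

```text
[0.5136 0.1234 0.137 ]
[0.4862 0.0903 0.137 ]
[0.4589 0.0552 0.137 ]
51.07236062404293
[0.4811 0.0818 0.03  ] [np.float64(0.11262587042071763)]
[0.4831 0.0844 0.05  ] [np.float64(0.10688117563566203)]
[{'bbox': [59.5, 45.7, 119.1, 91.4], 'confidence': 0.75}, {'bbox': [282.9, 184.3, 90.1, 106.7], 'confidence': 0.58}] [{'bbox': [59.4, 44.9, 118.8, 89.8], 'confidence': 0.95}, {'bbox': [280.2, 185.1, 87.6, 107.5], 'confidence': 0.8}]
[282.5159 199.1372] [282.0909 181.9229]
[284.9283 188.3757] [283.9353 173.5552]
```

```bash
python3 -c "
from h import *
print(delta([.483,.083,.117],down(-38)))"
```

```text
(array([0.0051, 0.0024, 0.2024]), array([-0.0002, -0.0001,  0.0183]))
```

```bash
python3 -m inch '[{"dx":0.005,"dy":0.0024,"dz":0.04,"rx":0,"ry":0,"rz":0.018},{"dx":0.005,"dy":0.0024,"dz":0.09,"rx":0,"ry":0,"rz":0.018},{"dx":0.005,"dy":0.0024,"dz":0.14,"rx":0,"ry":0,"rz":0.018},{"dx":0.005,"dy":0.0024,"dz":0.18,"rx":0,"ry":0,"rz":0.018},{"dx":0.005,"dy":0.0024,"dz":0.2025,"rx":0,"ry":0,"rz":0.018}]' 1
python3 -m inch '[{"dx":0,"dy":0,"dz":0,"rx":0,"ry":0,"rz":0},{"dx":0,"dy":0,"dz":0,"rx":0,"ry":0,"rz":0}]'
python3 -c "
from h import *
print(delta([.483,.083,.117],down(-38)))
i=optics.camera_info('wrist');f=optics.grab_frame('wrist');cv2.imwrite('pics/w2.png',f[:,:,::-1])"
```

```text
time: 3.25
tool_pos: [0.481, 0.083, 0.1136]
tool_rot: [-0.001, 0.899, 0.439, -0.002]
contact_force: [0.5, 0.1, -0.1]
gripper_width: 1.001
grasp_force: 0.0
time: 3.45
tool_pos: [0.4835, 0.0826, 0.1176]
tool_rot: [0.0, 0.899, 0.438, 0.0]
contact_force: [0.3, 0.6, 1.0]
gripper_width: 0.997
grasp_force: 0.0
(array([ 0.    , -0.0008,  0.0007]), array([ 0.0001, -0.0001, -0.0005]))
```

View pics/w2.png

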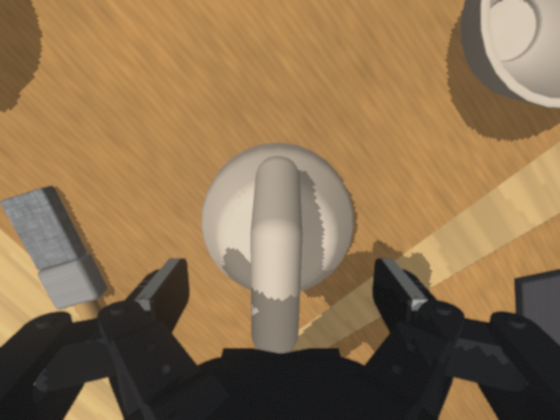

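Run:
```python
from h import *
np.set_printoptions(precision=4,suppress=True)
i=optics.camera_info('wrist')
print(proj('wrist',np.array([.483,.083,.137]),i),proj('wrist',np.array([.483,.083,.045]),i))
c=plane('wrist',(277.5,217),.045,i);b=plane('wrist',(276,250),.148,i)
print(c,b,np.linalg.norm(plane('wrist',(203,217),.045,i)-plane('wrist',(354,217),.045,i)))
print(delta([c[0],c[1],.117],down(-38)),delta([b[0],b[1],.117],down(-38)))
```

```text
[278.2585 280.3786] [278.8937 219.8052]
[0.4835 0.0853 0.045 ] [0.4942 0.0986 0.148 ] 0.11067250271005727
(array([ 0.0022, -0.003 ,  0.002 ]), array([ 0.0012, -0.001 , -0.0008])) (array([ 0.0236, -0.0027,  0.002 ]), array([ 0.0012, -0.001 , -0.0008]))
```

```bash
python3 -m inch '[{"dx":0.002,"dy":-0.002,"dz":0.001,"rx":0,"ry":0,"rz":0},{"dx":0.002,"dy":-0.002,"dz":0.001,"rx":0,"ry":0,"rz":0}]' && python3 -m inch '[{"dx":0,"dy":0,"dz":0,"rx":0,"ry":0,"rz":0},{"dx":0,"dy":0,"dz":0,"rx":0,"ry":0,"rz":0},{"dx":0,"dy":0,"dz":0,"rx":0,"ry":0,"rz":0},{"dx":0,"dy":0,"dz":0,"rx":0,"ry":0,"rz":0},{"dx":0,"dy":0,"dz":0,"rx":0,"ry":0,"rz":0}]' -1;python3 -m inch '[{"dx":0,"dy":0,"dz":0,"rx":0,"ry":0,"rz":0},{"dx":0,"dy":0,"dz":0,"rx":0,"ry":0,"rz":0},{"dx":0,"dy":0,"dz":0,"rx":0,"ry":0,"rz":0},{"dx":0,"dy":0,"dz":0,"rx":0,"ry":0,"rz":0}]' -1
```

```text
time: 3.7
tool_pos: [0.4842, 0.0844, 0.1178]
tool_rot: [0.001, 0.899, 0.437, 0.001]
contact_force: [0.7, -0.3, -0.8]
gripper_width: 0.998
grasp_force: 0.0
time: 4.2
tool_pos: [0.4832, 0.0841, 0.1164]
tool_rot: [-0.0, 0.899, 0.437, -0.0]
contact_force: [-0.3, 0.7, 1.8]
gripper_width: 0.237
grasp_force: 58.4
time: 4.6
tool_pos: [0.4833, 0.0841, 0.1164]
tool_rot: [-0.0, 0.899, 0.437, -0.0]
contact_force: [-1.2, 1.0, 4.2]
gripper_width: 0.243
grasp_force: 58.7
```

```bash
python3 -m inch '[{"dx":0,"dy":0,"dz":-0.01,"rx":0,"ry":0,"rz":0},{"dx":0,"dy":0,"dz":-0.035,"rx":0,"ry":0,"rz":0},{"dx":0,"dy":0,"dz":-0.065,"rx":0,"ry":0,"rz":0},{"dx":0,"dy":0,"dz":-0.095,"rx":0,"ry":0,"rz":0},{"dx":0,"dy":0,"dz":-0.115,"rx":0,"ry":0,"rz":0}]';python3 -m inch '[{"dx":0,"dy":0,"dz":0,"rx":0,"ry":0,"rz":0},{"dx":0,"dy":0,"dz":0,"rx":0,"ry":0,"rz":0}]'
python3 -c "
from h import *
print(delta([.582,.334,.21],down(-38)))
f=optics.grab_frame('wrist');cv2.imwrite('pics/w3.png',f[:,:,::-1])"
```

```text
time: 5.1
tool_pos: [0.4834, 0.0838, 0.2093]
tool_rot: [0.0, 0.899, 0.437, 0.0]
contact_force: [-0.0, -0.3, -4.1]
gripper_width: 0.239
grasp_force: 59.1
time: 5.3
tool_pos: [0.4829, 0.0839, 0.2073]
tool_rot: [-0.0, 0.899, 0.437, -0.001]
contact_force: [0.3, -0.3, -4.2]
gripper_width: 0.235
grasp_force: 59.1
(array([ 0.3224, -0.0957, -0.0036]), array([-0.0005,  0.0006, -0.0019]))
```

View pics/w3.png

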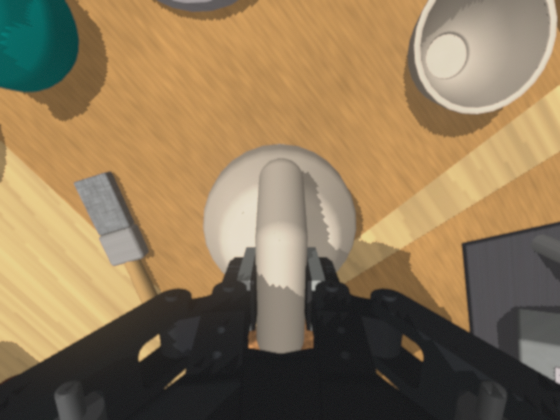

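```bash
python3 -c "
from h import *
i=optics.camera_info('wrist');c=plane('wrist',(280,219),.045+.091,i);print(c,c-state()['tool_pos'])"
python3 -m inch '[{"dx":0.02,"dy":-0.006,"dz":0,"rx":0,"ry":0,"rz":0},{"dx":0.055,"dy":-0.016,"dz":0,"rx":0,"ry":0,"rz":0},{"dx":0.095,"dy":-0.028,"dz":0,"rx":0,"ry":0,"rz":0},{"dx":0.14,"dy":-0.042,"dz":0,"rx":0,"ry":0,"rz":0},{"dx":0.185,"dy":-0.055,"dz":0,"rx":0,"ry":0,"rz":0}]';python3 -m inch '[{"dx":0.045,"dy":-0.013,"dz":0,"rx":0,"ry":0,"rz":0},{"dx":0.085,"dy":-0.025,"dz":0,"rx":0,"ry":0,"rz":0},{"dx":0.117,"dy":-0.035,"dz":0,"rx":0,"ry":0,"rz":0},{"dx":0.137,"dy":-0.041,"dz":0,"rx":0,"ry":0,"rz":0},{"dx":0.137,"dy":-0.041,"dz":0,"rx":0,"ry":0,"rz":0}]'
python3 - <<'E'
from h import *
f=optics.grab_frame('side');cv2.imwrite('pics/s4.png',cv2.resize(f[100:280,180:420,::-1],(480,360)))
w=optics.grab_frame('wrist')[:,:,::-1];i=optics.camera_info('wrist')
g=optics.grab_frame('top');cv2.imwrite('pics/m4.png',np.hstack([cv2.resize(f[120:240,215:375,::-1],(400,300)),cv2.resize(w,(400,300))]))
print(delta([.582,.334,.147],down(-38)))
c=plane('wrist',(280,219),.045+.091,i);print(c)
print('grille proj in wrist',proj('wrist',np.array([.582,.334,.03]),i))
E
```

```text
[0.48233483 0.08521981 0.136     ] [-6.35400394e-05  1.28085024e-03 -7.04978824e-02]
time: 5.85
tool_pos: [0.5395, 0.2285, 0.2057]
tool_rot: [-0.0, 0.899, 0.437, -0.002]
contact_force: [0.3, -0.6, -4.6]
gripper_width: 0.235
grasp_force: 59.0
time: 6.35
tool_pos: [0.5814, 0.3355, 0.2053]
tool_rot: [-0.0, 0.899, 0.438, -0.002]
contact_force: [-0.2, -0.9, -4.3]
gripper_width: 0.242
grasp_force: 59.1
(array([0.0017, 0.0001, 0.0742]), array([-0.0008,  0.0021, -0.002 ]))
[0.58113059 0.33473976 0.136     ]
grille proj in wrist [281.36695603 189.09798653]
```

View pics/m4.png

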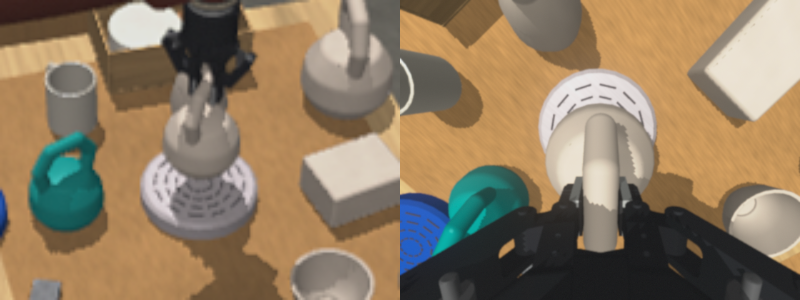

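```bash
python3 -m inch '[{"dx":0.001,"dy":0,"dz":0.015,"rx":0,"ry":0,"rz":0},{"dx":0.001,"dy":0,"dz":0.035,"rx":0,"ry":0,"rz":0},{"dx":0.001,"dy":0,"dz":0.055,"rx":0,"ry":0,"rz":0},{"dx":0.001,"dy":0,"dz":0.065,"rx":0,"ry":0,"rz":0},{"dx":0.001,"dy":0,"dz":0.069,"rx":0,"ry":0,"rz":0}]';python3 -m inch '[{"dx":0,"dy":0,"dz":0.001,"rx":0,"ry":0,"rz":0},{"dx":0,"dy":0,"dz":0.002,"rx":0,"ry":0,"rz":0}]'
```

```text
time: 7.0
tool_pos: [0.5813, 0.3339, 0.1502]
tool_rot: [-0.0, 0.899, 0.437, -0.002]
contact_force: [-0.5, -1.1, -5.2]
gripper_width: 0.238
grasp_force: 59.0
time: 7.2
tool_pos: [0.583, 0.3349, 0.1522]
tool_rot: [0.0, 0.899, 0.437, 0.001]
contact_force: [0.2, -0.1, -4.6]
gripper_width: 0.236
grasp_force: 59.0
```

```bash
python3 -m inch '[{"dx":0,"dy":0,"dz":0.001,"rx":0,"ry":0,"rz":0},{"dx":0,"dy":0,"dz":0.002,"rx":0,"ry":0,"rz":0},{"dx":0,"dy":0,"dz":0.002,"rx":0,"ry":0,"rz":0}]'|grep -E "pos|cont";python3 -m inch '[{"dx":0,"dy":0,"dz":0.001,"rx":0,"ry":0,"rz":0},{"dx":0,"dy":0,"dz":0.002,"rx":0,"ry":0,"rz":0},{"dx":0,"dy":0,"dz":0.002,"rx":0,"ry":0,"rz":0}]'|grep -E "pos|cont"
```

```text
tool_pos: [0.5827, 0.3347, 0.1502]
contact_force: [-0.0, -0.3, -5.0]
tool_pos: [0.5824, 0.3346, 0.1481]
contact_force: [0.1, -0.2, -5.3]
```

```bash
python3 -m inch '[{"dx":0,"dy":0,"dz":0.0008,"rx":0,"ry":0,"rz":0},{"dx":0,"dy":0,"dz":0.0016,"rx":0,"ry":0,"rz":0},{"dx":0,"dy":0,"dz":0.0016,"rx":0,"ry":0,"rz":0}]'|grep -E "pos|cont";python3 -m inch '[{"dx":0,"dy":0,"dz":0.0005,"rx":0,"ry":0,"rz":0},{"dx":0,"dy":0,"dz":0.001,"rx":0,"ry":0,"rz":0},{"dx":0,"dy":0,"dz":0.001,"rx":0,"ry":0,"rz":0}]'|grep -E "pos|cont"
```

```text
tool_pos: [0.5825, 0.3346, 0.1468]
contact_force: [-0.6, 0.2, -4.6]
tool_pos: [0.5827, 0.3348, 0.1466]
contact_force: [0.3, 0.9, -4.2]
```

```bash
python3 -m inch '[{"dx":0,"dy":0,"dz":0.0005,"rx":0,"ry":0,"rz":0},{"dx":0,"dy":0,"dz":0.001,"rx":0,"ry":0,"rz":0},{"dx":0,"dy":0,"dz":0.001,"rx":0,"ry":0,"rz":0}]'|grep -E "pos|cont";python3 -m inch '[{"dx":0,"dy":0,"dz":0.0005,"rx":0,"ry":0,"rz":0},{"dx":0,"dy":0,"dz":0.001,"rx":0,"ry":0,"rz":0},{"dx":0,"dy":0,"dz":0.001,"rx":0,"ry":0,"rz":0}]'|grep -E "pos|cont"
```

```text
tool_pos: [0.5829, 0.335, 0.1465]
contact_force: [-1.6, 0.7, 1.7]
tool_pos: [0.5831, 0.3352, 0.1465]
contact_force: [-2.6, 0.4, 6.4]
```

```bash
python3 -m inch '[{"dx":0,"dy":0,"dz":-0.001,"rx":0,"ry":0,"rz":0},{"dx":0,"dy":0,"dz":-0.001,"rx":0,"ry":0,"rz":0},{"dx":0,"dy":0,"dz":-0.001,"rx":0,"ry":0,"rz":0},{"dx":0,"dy":0,"dz":-0.001,"rx":0,"ry":0,"rz":0},{"dx":0,"dy":0,"dz":-0.001,"rx":0,"ry":0,"rz":0}]' 1;python3 -m inch '[{"dx":0,"dy":0,"dz":0,"rx":0,"ry":0,"rz":0},{"dx":0,"dy":0,"dz":-0.02,"rx":0,"ry":0,"rz":0},{"dx":0,"dy":0,"dz":-0.06,"rx":0,"ry":0,"rz":0},{"dx":0,"dy":0,"dz":-0.12,"rx":0,"ry":0,"rz":0},{"dx":0,"dy":0,"dz":-0.18,"rx":0,"ry":0,"rz":0}]'
cat >> h.py <<'E'
az=np.radians(67.4);yb=np.array([np.cos(az),np.sin(az),0]);xb=np.array([yb[1],-yb[0],0]);zb=np.array([0,0,1.])
P=np.array([.612,-.308,.115])
def lean(deg): a=np.radians(deg);return -np.sin(a)*xb+np.cos(a)*zb
def batR(deg,s=1): # tool z = -lean(deg); tool y = s*hinge axis
    z=-lean(deg);y=s*yb;return Rn.from_matrix(np.stack([np.cross(y,z),y,z],1))
E
python3 -c "
from h import *
f=optics.grab_frame('wrist');cv2.imwrite('pics/w5.png',f[:,:,::-1])
H=P+.087*lean(61)+.15*lean(40);print(H,state()['joint_pos'])
for s in(1,-1): print(s,delta(H,batR(40,s)))"
```

```text
time: 9.5
tool_pos: [0.5826, 0.3345, 0.1451]
tool_rot: [0.0, 0.899, 0.437, -0.0]
contact_force: [0.6, 0.1, 0.4]
gripper_width: 0.998
grasp_force: 0.0
time: 10.0
tool_pos: [0.5821, 0.3345, 0.2915]
tool_rot: [0.0, 0.899, 0.437, -0.0]
contact_force: [1.3, 0.3, 0.2]
gripper_width: 1.0
grasp_force: 0.0
[ 0.45273695 -0.24170519  0.2720851 ] [ 4.10799439e-01  1.26675027e-01  1.41465307e+00 -4.13065437e-05
  1.58372041e+00  1.07673049e+00]
1 (array([-0.6708,  0.3153,  0.0324]), array([-0.4145, -0.3259, -1.1762]))
-1 (array([-0.6708,  0.3153,  0.0324]), array([-0.303 ,  0.3854,  0.8272]))
```

View pics/w5.png

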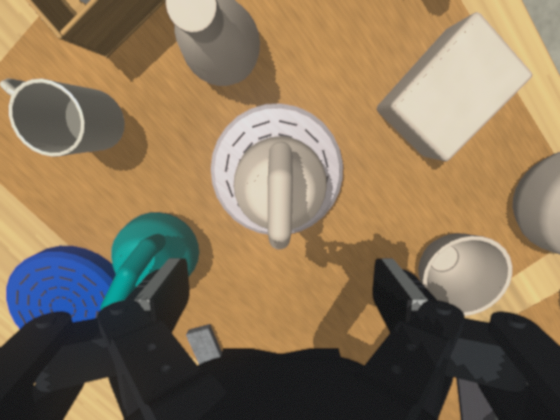

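```bash
python3 - <<'E'
from h import *
i=optics.camera_info('wrist')
print('body',plane('wrist',(281,183),.075,i),'grille',plane('wrist',(277,167),.025,i))
E
python3 -m inch '[{"dx":-0.67,"dy":0.315,"dz":0.0,"rx":-0.3,"ry":0.385,"rz":0.827},{"dx":-0.67,"dy":0.315,"dz":0.0,"rx":-0.3,"ry":0.385,"rz":0.827},{"dx":-0.67,"dy":0.315,"dz":0.0,"rx":-0.3,"ry":0.385,"rz":0.827},{"dx":-0.67,"dy":0.315,"dz":0.0,"rx":-0.3,"ry":0.385,"rz":0.827},{"dx":-0.67,"dy":0.315,"dz":0.0,"rx":-0.3,"ry":0.385,"rz":0.827}]'
python3 -c "
from h import *
H=P+.087*lean(61)+.15*lean(40)
print(state()['joint_pos'],delta(H,batR(40,-1)))"
```

```text
body [0.58824929 0.33606612 0.075     ] grille [0.5927824  0.34989238 0.025     ]
time: 10.55
tool_pos: [0.5259, 0.0894, 0.2911]
tool_rot: [0.039, 0.975, 0.121, 0.185]
contact_force: [0.9, -0.5, 0.6]
gripper_width: 1.002
grasp_force: 0.0
[ 0.05668301 -0.45068254  1.98140781 -0.05597533  1.23483432  1.38964733] (array([-0.1942,  0.3775,  0.0015]), array([-0.141 ,  0.1922,  0.3964]))
```

Run:
```python
from h import *
np.set_printoptions(precision=4,suppress=True)
t=optics.grab_frame('top');s=optics.grab_frame('side')
g0=cv2.imread('pics/top0.png')
def c(im,u,v,w,h): return cv2.resize(im[v-h//2:v+h//2,u-w//2:u+w//2],(400,300),interpolation=cv2.INTER_CUBIC)
a=t[:,:,::-1].copy();b=s[:,:,::-1].copy()
A=c(a,218,181,120,90);B=c(b,295,190,120,90);C=c(g0,218,181,120,90);D=c(cv2.imread('pics/side0.png'),295,190,120,90)
k=400/120
def draw(im,cam,u0,v0,X,r,col):
    th=np.linspace(0,2*np.pi,60);p=np.array([proj(cam,X+r*np.array([np.cos(x),np.sin(x),0])) for x in th])
    cv2.polylines(im,[np.int32((p-[u0-60,v0-45]+.5)*k)],True,col,1)
G=np.array([.582,.334,.03])
for im,cam,u,v in((A,'top',218,181),(C,'top',218,181),(B,'side',295,190),(D,'side',295,190)):
    draw(im,cam,u,v,G,.082,(0,0,255));draw(im,cam,u,v,np.array([.583,.335,.065]),.057,(0,255,0))
cv2.imwrite('pics/chk.png',np.vstack([np.hstack([C,D]),np.hstack([A,B])]))
```

```text
(no output)
```

View pics/chk.png

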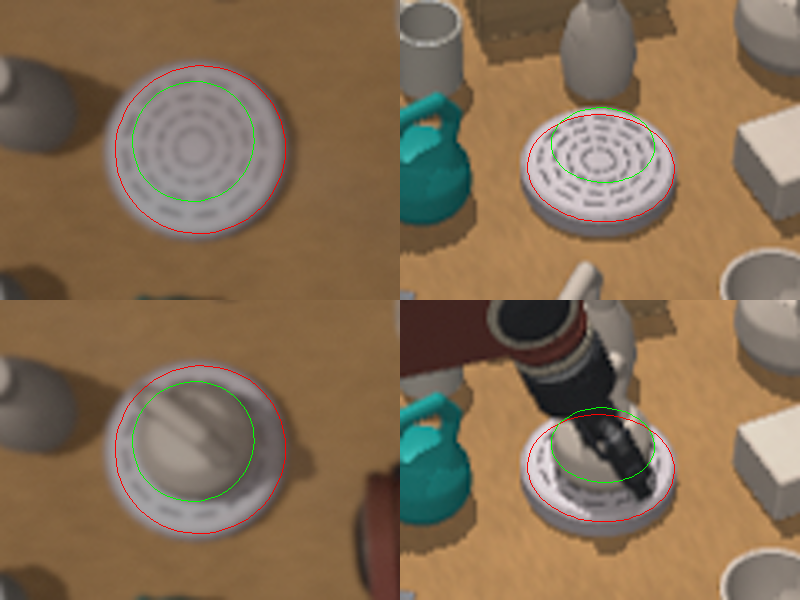

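```bash
python3 -m inch '[{"dx":-0.194,"dy":0.377,"dz":0.0,"rx":-0.14,"ry":0.192,"rz":0.396},{"dx":-0.194,"dy":0.377,"dz":0.0,"rx":-0.14,"ry":0.192,"rz":0.396},{"dx":-0.194,"dy":0.377,"dz":0.0,"rx":-0.14,"ry":0.192,"rz":0.396},{"dx":-0.194,"dy":0.377,"dz":0.0,"rx":-0.14,"ry":0.192,"rz":0.396},{"dx":-0.194,"dy":0.377,"dz":0.0,"rx":-0.14,"ry":0.192,"rz":0.396}]'
python3 -c "
from h import *
H=P+.087*lean(61)+.15*lean(40)
print(state()['joint_pos'],delta(H,batR(40,-1)))"
```

```text
time: 11.15
tool_pos: [0.4728, -0.1537, 0.278]
tool_rot: [0.067, 0.922, -0.182, 0.335]
contact_force: [1.1, -1.0, 0.0]
gripper_width: 1.005
grasp_force: 0.0
[-0.50606209 -0.8005218   2.28475186  0.08949422  0.96562052  1.43026779] (array([0.0095, 0.1113, 0.0177]), array([-0.0014,  0.0008,  0.0025]))
```

```bash
python3 -m inch '[{"dx":0.009,"dy":0.111,"dz":0.018,"rx":0,"ry":0,"rz":0},{"dx":0.009,"dy":0.111,"dz":0.018,"rx":0,"ry":0,"rz":0},{"dx":0.009,"dy":0.111,"dz":0.018,"rx":0,"ry":0,"rz":0},{"dx":0.009,"dy":0.111,"dz":0.018,"rx":0,"ry":0,"rz":0}]'
python3 - <<'E'
from h import *
np.set_printoptions(precision=4,suppress=True)
H=P+.087*lean(61)+.15*lean(40)
print(state()['joint_pos'],delta(H,batR(40,-1)))
i=optics.camera_info('wrist');f=optics.grab_frame('wrist')[:,:,::-1].copy();np.save('w6.npy',i,allow_pickle=True)
for X,c in((P,(0,0,255)),(P+.087*lean(61),(0,255,0)),(P+.104*lean(61),(255,0,0))): p=proj('wrist',X,i);print(p);cv2.drawMarker(f,tuple(np.int32(p).tolist()),c,0,8,1)
print(nets.boxes_of('wrist','bat_head')[:2],nets.boxes_of('wrist','bat_flip')[:2])
cv2.imwrite('pics/w6.png',f)
E
```

```text
time: 11.55
tool_pos: [0.4531, -0.2416, 0.2713]
tool_rot: [0.067, 0.923, -0.182, 0.333]
contact_force: [-0.2, 0.2, 0.2]
gripper_width: 1.005
grasp_force: 0.0
[-0.7639 -0.7341  2.26    0.2836  0.9762  1.1152] (array([ 0.0003,  0.0003, -0.001 ]), array([-0.0008,  0.0035,  0.0027]))
[280.2808 155.0735]
[280.0782 195.8575]
[280.0271 206.148 ]
[] [{'bbox': [272.8, 182.9, 38.8, 58.5], 'confidence': 0.73}]
```

View pics/w6.png

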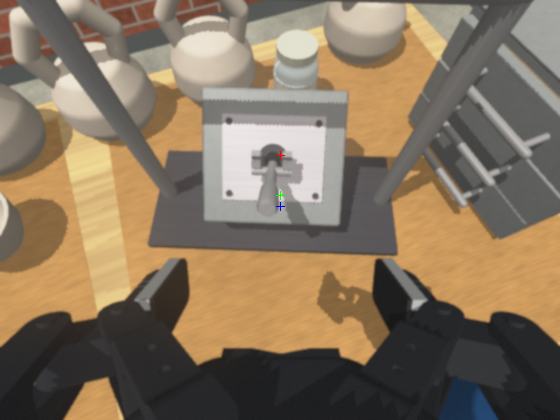

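Run:
```python
from h import *
np.set_printoptions(precision=4,suppress=True)
i=np.load('w6.npy',allow_pickle=True).item()
def pts(q):
    P=q[:3];y=np.array([np.cos(q[3]),np.sin(q[3]),0]);x=np.array([y[1],-y[0],0]);z=np.array([0,0,1.])
    L=lambda d:-np.sin(np.radians(d))*x+np.cos(np.radians(d))*z
    up=np.cos(np.radians(35))*x+np.sin(np.radians(35))*z
    return [P,P+.087*L(61)]+[P+a*.085*y+b*.08*up for a,b in((1,-1),(-1,-1),(1,1),(-1,1))]
ob=np.array([(273,157.5),(268,199),(204,221),(340,225),(204,101),(347,103)])
tb=[('top',0,(425,159)),('top',1,(421,177)),('side',1,(342,316.6))]
I={c:optics.camera_info(c) for c in('top','side')}
def f(q):
    p=pts(q);r=[(proj('wrist',X,i)-o)/1.5 for X,o in zip(p,ob)]
    r+=[(proj(c,p[k],I[c])-o)/1.5 for c,k,o in tb]
    return np.concatenate(r+[[(q[2]-.115)/.002]])
r=least_squares(f,[.612,-.308,.115,np.radians(67.4)],loss='soft_l1')
print(r.x[:3],np.degrees(r.x[3]));print((f(r.x)[:-1]*1.5).reshape(-1,2))
```

```text
[ 0.6139 -0.2995  0.1098] 65.39928661446818
[[  0.2008   1.0095]
 [  0.6782   0.4793]
 [  0.2114  -0.4739]
 [ -0.8571   0.3282]
 [ -1.7796 -14.4144]
 [  1.4371 -12.1226]
 [ -2.289    0.2767]
 [ -2.7151   2.4556]
 [ -0.597    1.7278]]
```

```bash
cat > fit.py <<'E'
from h import *
np.set_printoptions(precision=4,suppress=True)
def pts(q,b=61,l=.087):
    P=q[:3];y=np.array([np.cos(q[3]),np.sin(q[3]),0]);x=np.array([y[1],-y[0],0]);z=np.array([0,0,1.])
    L=lambda d:-np.sin(np.radians(d))*x+np.cos(np.radians(d))*z
    up=np.cos(np.radians(35))*x+np.sin(np.radians(35))*z
    return [P,P+l*L(b)]+[P+a*.085*y+b*.08*up for a,b in((1,-1),(-1,-1),(1,1),(-1,1))]
E
python3 - <<'E'
from fit import *
i=np.load('w6.npy',allow_pickle=True).item()
ob=np.array([(273,157.5),(268,199),(204,221),(340,225),(203.5,89),(348,92)])
def f(q):
    p=pts(q);r=[(proj('wrist',X,i)-o)/1.5 for X,o in zip(p,ob)]
    return np.concatenate(r+[[(q[2]-.115)/.002]])
r=least_squares(f,[.612,-.308,.115,np.radians(67.4)],loss='soft_l1')
print(r.x[:3],np.degrees(r.x[3]));print((f(r.x)[:-1]*1.5).reshape(-1,2))
E
```

```text
[ 0.6132 -0.2993  0.111 ] 65.42384042252608
[[ 0.2105  1.0277]
 [ 0.7029  0.6887]
 [-0.0049 -0.2098]
 [-0.5919  0.557 ]
 [-1.5698 -2.6482]
 [ 0.7113 -1.3888]]
```

```bash
sed -i 's/az=np.radians(67.4)/az=np.radians(65.4)/;s/^P=.*/P=np.array([.613,-.2995,.114])/' h.py
python3 -c "
from h import *
for d in(.06,-.019): print(delta(P+.087*lean(61)+d*lean(40),batR(40,-1)))"
```

```text
(array([-0.0018, -0.0115,  0.1104]), array([-0.0176,  0.0032,  0.0232]))
(array([-0.0014, -0.0089,  0.2092]), array([-0.0176,  0.0032,  0.0232]))
```

```bash
python3 -m inch '[{"dx":-0.002,"dy":-0.011,"dz":0.05,"rx":-0.0176,"ry":0.003,"rz":0.023},{"dx":-0.002,"dy":-0.011,"dz":0.09,"rx":-0.0176,"ry":0.003,"rz":0.023},{"dx":-0.002,"dy":-0.011,"dz":0.11,"rx":-0.0176,"ry":0.003,"rz":0.023},{"dx":-0.002,"dy":-0.011,"dz":0.11,"rx":-0.0176,"ry":0.003,"rz":0.023},{"dx":-0.002,"dy":-0.011,"dz":0.11,"rx":-0.0176,"ry":0.003,"rz":0.023}]'
python3 - <<'E'
from h import *
np.set_printoptions(precision=4,suppress=True)
print(delta(P+.087*lean(61)-.019*lean(40),batR(40,-1)))
i=optics.camera_info('wrist');f=optics.grab_frame('wrist');cv2.imwrite('pics/w7.png',f[:,:,::-1])
for l in(0,.03,.07,.087,.104):print(l,proj('wrist',P+l*lean(61),i))
for n in('bat_head','bat_flip'):
  for d in nets.outline_of('wrist',n)[:1]:
    m=d['pixels'];print(n,d['confidence'],d['bbox'])
    for v in range(0,420,8):
        u=np.nonzero(m[v])[0]
        if len(u):print(v,u.min(),u.max(),end='; ')
E
```

```text
time: 12.2
tool_pos: [0.5081, -0.252, 0.2019]
tool_rot: [0.073, 0.918, -0.2, 0.334]
contact_force: [0.2, 0.6, -0.4]
gripper_width: 1.003
grasp_force: 0.0
(array([ 0.0007, -0.0006,  0.0989]), array([-0.0001,  0.0007,  0.0001]))
0 [278.9963 165.0902]
0.03 [278.8814 182.113 ]
0.07 [278.6904 210.4191]
0.087 [278.5918 225.0245]
0.104 [278.4798 241.6222]
bat_head 0.82 [278.9, 208.9, 53.6, 83.7]
176 272 285; 184 252 305; 192 270 286; 200 271 286; 208 266 289; 216 265 291; 224 264 292; 232 263 293; 240 263 293; 248 266 288; bat_flip 0.88 [278.2, 204.6, 50.4, 93.3]
160 272 284; 168 268 288; 176 270 287; 184 252 305; 192 270 285; 200 270 285; 208 267 289; 216 265 291; 224 264 292; 232 263 293; 240 263 293; 248 267 289;
```

```bash
python3 -m inch '[{"dx":0.0005,"dy":-0.0005,"dz":0.03,"rx":0,"ry":0,"rz":0},{"dx":0.0005,"dy":-0.0005,"dz":0.06,"rx":0,"ry":0,"rz":0},{"dx":0.0005,"dy":-0.0005,"dz":0.085,"rx":0,"ry":0,"rz":0},{"dx":0.0005,"dy":-0.0005,"dz":0.099,"rx":0,"ry":0,"rz":0},{"dx":0.0005,"dy":-0.0005,"dz":0.099,"rx":0,"ry":0,"rz":0}]' && python3 -m inch '[{"dx":0,"dy":0,"dz":0,"rx":0,"ry":0,"rz":0},{"dx":0,"dy":0,"dz":0,"rx":0,"ry":0,"rz":0},{"dx":0,"dy":0,"dz":0,"rx":0,"ry":0,"rz":0},{"dx":0,"dy":0,"dz":0,"rx":0,"ry":0,"rz":0},{"dx":0,"dy":0,"dz":0,"rx":0,"ry":0,"rz":0}]' -1;python3 -m inch '[{"dx":0,"dy":0,"dz":0,"rx":0,"ry":0,"rz":0},{"dx":0,"dy":0,"dz":0,"rx":0,"ry":0,"rz":0},{"dx":0,"dy":0,"dz":0,"rx":0,"ry":0,"rz":0}]' -1
python3 -c "
from h import *
print(delta(P+.087*lean(61)-.019*lean(40),batR(40,-1)))
T=lambda l,b:P+l*lean(b)-.019*lean(40)
A=T(.087,61)
R=batR(40,-1).inv()
for l,b in((.103,61),(.103,55),(.103,48),(.103,41),(.103,34),(.103,27),(.103,20),(.103,14),(.103,9),(.103,7)): print(l,b,np.round(R.apply(T(l,b)-A)/.8,4))"
```

```text
time: 12.85
tool_pos: [0.5539, -0.2745, 0.1405]
tool_rot: [0.073, 0.918, -0.202, 0.333]
contact_force: [-0.2, -0.5, 0.3]
gripper_width: 0.997
grasp_force: 0.0
time: 13.35
tool_pos: [0.554, -0.2732, 0.1412]
tool_rot: [0.072, 0.918, -0.201, 0.333]
contact_force: [-1.8, 10.1, 4.4]
gripper_width: 0.221
grasp_force: 58.2
time: 13.65
tool_pos: [0.5542, -0.273, 0.1412]
tool_rot: [0.072, 0.918, -0.201, 0.333]
contact_force: [-4.2, 7.5, 5.6]
gripper_width: 0.223
grasp_force: 58.2
(array([ 0.0009, -0.0005,  0.0002]), array([-0.0007,  0.0016, -0.0015]))
0.103 61 [-0.0072  0.     -0.0187]
0.103 55 [ 0.0056  0.     -0.0228]
0.103 48 [ 0.0211  0.     -0.026 ]
0.103 41 [ 0.0367  0.     -0.0272]
0.103 34 [ 0.0524  0.     -0.0265]
0.103 27 [ 0.0679  0.     -0.0239]
0.103 20 [ 0.083   0.     -0.0195]
0.103 14 [ 0.0954  0.     -0.0142]
0.103 9 [ 0.1053 -0.     -0.0088]
0.103 7 [ 0.1091  0.     -0.0065]
```

```bash
python3 -m inch '[{"dx":-0.0018,"dy":-0.0005,"dz":-0.0047,"rx":0,"ry":0,"rz":0},{"dx":-0.0036,"dy":-0.0005,"dz":-0.0094,"rx":0,"ry":0,"rz":0},{"dx":-0.0054,"dy":-0.0005,"dz":-0.014,"rx":0,"ry":0,"rz":0},{"dx":-0.0072,"dy":-0.0005,"dz":-0.0187,"rx":0,"ry":0,"rz":0},{"dx":-0.0072,"dy":-0.0005,"dz":-0.0187,"rx":0,"ry":0,"rz":0}]'
python3 -c "
from h import *
s=state();print((s['tool_pos']-(P+.087*lean(61)-.019*lean(40)))@np.array([lean(61),lean(-29),yb]).T,np.array(s['contact_force'])@np.array([lean(61),lean(-29),yb]).T)"
```

```text
time: 14.15
tool_pos: [0.5419, -0.2674, 0.149]
tool_rot: [0.072, 0.918, -0.201, 0.334]
contact_force: [7.6, 2.1, -3.3]
gripper_width: 0.224
grasp_force: 58.7
[ 0.0160068  -0.00038487 -0.00038283] [-6.87449439  0.01866195  5.09134842]
```

```bash
python3 -m inch '[{"dx":0.006,"dy":0,"dz":-0.002,"rx":0,"ry":0,"rz":0},{"dx":0.0128,"dy":0,"dz":-0.0041,"rx":0,"ry":0,"rz":0},{"dx":0.0205,"dy":0,"dz":-0.006,"rx":0,"ry":0,"rz":0},{"dx":0.0283,"dy":0,"dz":-0.0073,"rx":0,"ry":0,"rz":0},{"dx":0.0361,"dy":0,"dz":-0.008,"rx":0,"ry":0,"rz":0}]'
cat > ck.py <<'E'
from h import *
s=state();v=s['tool_pos']+.019*lean(40)-P
b=np.degrees(np.arctan2(-v@xb,v[2]));l=np.hypot(v@xb,v[2]);print('bat deg',b,'len',l,'y',v@yb,'F l,t,y',np.array(s['contact_force'])@np.array([lean(b),lean(b-90),yb]).T,s['gripper_width'])
E
python3 ck.py
```

```text
time: 14.65
tool_pos: [0.5562, -0.2734, 0.1681]
tool_rot: [0.071, 0.92, -0.202, 0.33]
contact_force: [3.5, 3.7, -8.5]
gripper_width: 0.22
grasp_force: 58.7
bat deg 47.43055029625532 len 0.10145034261307492 y 5.2821180456903524e-05 F l,t,y [-6.94351719 -5.1696964   4.78725128] 0.21977630186323321
```

```bash
python3 -m inch '[{"dx":0.012,"dy":0,"dz":-0.002,"rx":0,"ry":0,"rz":0},{"dx":0.0235,"dy":0,"dz":-0.002,"rx":0,"ry":0,"rz":0},{"dx":0.032,"dy":0,"dz":-0.001,"rx":0,"ry":0,"rz":0},{"dx":0.039,"dy":0,"dz":0.001,"rx":0,"ry":0,"rz":0},{"dx":0.047,"dy":0,"dz":0.003,"rx":0,"ry":0,"rz":0}]'
python3 ck.py
```

```text
time: 15.15
tool_pos: [0.5843, -0.2864, 0.1913]
tool_rot: [0.071, 0.919, -0.202, 0.33]
contact_force: [1.8, 5.2, -5.2]
gripper_width: 0.222
grasp_force: 59.0
bat deg 25.483814785465725 len 0.10174298786649877 y -4.5256178555493946e-05 F l,t,y [-4.46623387 -2.73758952  5.42667205] 0.22158701802805014
```

```bash
python3 -m inch '[{"dx":0.0071,"dy":0,"dz":0.0022,"rx":0,"ry":0,"rz":0},{"dx":0.0135,"dy":0,"dz":0.005,"rx":0,"ry":0,"rz":0},{"dx":0.0195,"dy":0,"dz":0.0078,"rx":0,"ry":0,"rz":0},{"dx":0.025,"dy":0,"dz":0.011,"rx":0,"ry":0,"rz":0},{"dx":0.028,"dy":0,"dz":0.0125,"rx":0,"ry":0,"rz":0}]'
python3 ck.py;python3 -m inch '[{"dx":0,"dy":0,"dz":0,"rx":0,"ry":0,"rz":0}]'; python3 ck.py
```

```text
time: 15.65
tool_pos: [0.6058, -0.2964, 0.198]
tool_rot: [0.071, 0.919, -0.202, 0.33]
contact_force: [-0.1, 6.6, -6.6]
gripper_width: 0.217
grasp_force: 58.5
bat deg 11.52137192579326 len 0.10054038530431682 y -0.00014006119377105362 F l,t,y [-5.88669369 -4.09076529  5.97356636] 0.21724073373759642
time: 15.75
tool_pos: [0.6058, -0.2964, 0.1979]
tool_rot: [0.071, 0.919, -0.202, 0.331]
contact_force: [1.4, 5.7, -6.8]
gripper_width: 0.224
grasp_force: 58.6
bat deg 11.494898314568719 len 0.10049251597477475 y -0.0001527562055673696 F l,t,y [-6.43192151 -2.44059283  5.79820518] 0.22435976928286466
```

```bash
python3 -m inch '[{"dx":0.0025,"dy":0,"dz":0.0013,"rx":0,"ry":0,"rz":0},{"dx":0.005,"dy":0,"dz":0.0026,"rx":0,"ry":0,"rz":0},{"dx":0.005,"dy":0,"dz":0.0026,"rx":0,"ry":0,"rz":0}]' >/dev/null
python3 ck.py;python3 -m inch '[{"dx":0.0015,"dy":0,"dz":0.0008,"rx":0,"ry":0,"rz":0},{"dx":0.0015,"dy":0,"dz":0.0008,"rx":0,"ry":0,"rz":0}]' >/dev/null; python3 ck.py
```

```text
bat deg 9.223947320237425 len 0.10016957523105971 y -0.0001757359562161271 F l,t,y [-6.49213834 -3.21459985  5.32027088] 0.2217340033956352
bat deg 8.587205253508039 len 0.10002286352099421 y -0.00018971438825466348 F l,t,y [-6.97966767 -3.14605706  5.46714933] 0.22022729808154987
```

```bash
python3 -m inch '[{"dx":0.002,"dy":0,"dz":0.001,"rx":0,"ry":0,"rz":0},{"dx":0.002,"dy":0,"dz":0.001,"rx":0,"ry":0,"rz":0}]' >/dev/null
python3 ck.py;python3 -m inch '[{"dx":0.002,"dy":0,"dz":0.001,"rx":0,"ry":0,"rz":0},{"dx":0.002,"dy":0,"dz":0.001,"rx":0,"ry":0,"rz":0}]' >/dev/null; python3 ck.py
```

```text
bat deg 7.571827018823891 len 0.10012703288893693 y -0.00015417686759523297 F l,t,y [-6.20268619 -3.63227315  5.2844661 ] 0.22082849207688124
bat deg 6.561145527359137 len 0.10033465670356839 y -0.00019869108625858095 F l,t,y [-6.45371185 -2.08999674  4.93586989] 0.21951895212637057
```

```bash
python3 -m inch '[{"dx":0.002,"dy":0,"dz":0.001,"rx":0,"ry":0,"rz":0},{"dx":0.002,"dy":0,"dz":0.001,"rx":0,"ry":0,"rz":0}]' >/dev/null
python3 ck.py;python3 -m inch '[{"dx":0.002,"dy":0,"dz":0.001,"rx":0,"ry":0,"rz":0},{"dx":0.002,"dy":0,"dz":0.001,"rx":0,"ry":0,"rz":0}]' >/dev/null; python3 ck.py
python3 - <<'E'
from h import *
i=optics.camera_info('wrist');optics.grab_frame('wrist')
for l in(0,.03,.07,.1):print(l,[proj('wrist',P+l*lean(b),i).round(1) for b in (5,9,13)])
for d in nets.outline_of('wrist','bat_flip')[:1]:
    m=d['pixels'];print(d['confidence'],d['bbox'])
    for v in range(0,420,8):
        u=np.nonzero(m[v])[0]
        if len(u):print(v,u.min(),u.max(),end='; ')
E
```

```text
bat deg 5.531013087816182 len 0.10057827350995935 y -0.0002220202183900641 F l,t,y [-7.39995235 -2.75236792  5.94344532] 0.21972893627532564
bat deg 4.86026958038864 len 0.10021729838974035 y -0.00014828223706241106 F l,t,y [-5.26466653 -5.58152127  5.21499425] 0.22173014195401447
0 [array([279.6, 296.2]), array([279.6, 296.2]), array([279.6, 296.2])]
0.03 [array([279.4, 293.4]), array([279.4, 296.7]), array([279.4, 300. ])]
0.07 [array([278.9, 288.4]), array([278.9, 297.8]), array([278.9, 307.4])]
0.1 [array([278.4, 282.8]), array([278.4, 299. ]), array([278.4, 315.6])]
0.88 [277.7, 306.4, 44.8, 51.1]
280 275 278; 288 260 293; 296 258 299; 304 257 300; 312 257 300; 320 259 297; 328 263 289;
```

```bash
python3 -m inch '[{"dx":0.002,"dy":0,"dz":0.001,"rx":0,"ry":0,"rz":0},{"dx":0.002,"dy":0,"dz":0.001,"rx":0,"ry":0,"rz":0}]' >/dev/null
python3 ck.py
```

```text
bat deg 4.267621832553801 len 0.09965386510692395 y -8.004837428167033e-05 F l,t,y [-6.89599824 -7.40910491  5.10070342] 0.21954213926529356
```

```bash
python3 -m inch '[{"dx":-0.003,"dy":0,"dz":0.003,"rx":0,"ry":0,"rz":0},{"dx":-0.005,"dy":0,"dz":0.006,"rx":0,"ry":0,"rz":0},{"dx":-0.007,"dy":0,"dz":0.01,"rx":0,"ry":0,"rz":0},{"dx":-0.0086,"dy":0,"dz":0.013,"rx":0,"ry":0,"rz":0},{"dx":-0.0086,"dy":0,"dz":0.013,"rx":0,"ry":0,"rz":0}]' >/dev/null
python3 ck.py
```

```text
bat deg 2.6241406882538723 len 0.09126634950274887 y -0.00019047512996122595 F l,t,y [  3.15987482 -11.43046194   6.26478135] 0.21816277022457556
```

```bash
python3 -m inch '[{"dx":-0.0016,"dy":0,"dz":-0.001,"rx":0,"ry":0,"rz":0},{"dx":-0.0016,"dy":0,"dz":-0.001,"rx":0,"ry":0,"rz":0}]' >/dev/null
python3 ck.py
python3 -m inch '[{"dx":0,"dy":0,"dz":0,"rx":0,"ry":0,"rz":0},{"dx":0,"dy":0,"dz":0,"rx":0,"ry":0,"rz":0},{"dx":0,"dy":0,"dz":0,"rx":0,"ry":0,"rz":0},{"dx":0,"dy":0,"dz":0,"rx":0,"ry":0,"rz":0},{"dx":0,"dy":0,"dz":0,"rx":0,"ry":0,"rz":0}]' 1; python3 -m inch '[{"dx":0,"dy":0,"dz":-0.02,"rx":0,"ry":0,"rz":0},{"dx":0,"dy":0,"dz":-0.05,"rx":0,"ry":0,"rz":0},{"dx":0,"dy":0,"dz":-0.09,"rx":0,"ry":0,"rz":0},{"dx":0,"dy":0,"dz":-0.13,"rx":0,"ry":0,"rz":0},{"dx":0,"dy":0,"dz":-0.16,"rx":0,"ry":0,"rz":0}]'
```

```text
bat deg 3.4438403411193996 len 0.09123358652346898 y -0.00021814904794237487 F l,t,y [ 0.67872544 -7.22044442  6.11951435] 0.2193625350963894
time: 18.55
tool_pos: [0.6201, -0.3049, 0.1927]
tool_rot: [0.074, 0.918, -0.201, 0.334]
contact_force: [0.5, 0.4, 0.3]
gripper_width: 1.0
grasp_force: 0.0
time: 19.05
tool_pos: [0.5447, -0.27, 0.2924]
tool_rot: [0.074, 0.918, -0.201, 0.335]
contact_force: [0.3, -0.4, 0.9]
gripper_width: 0.999
grasp_force: 0.0
```

```bash
cat > st.py <<'E'
from h import *
i=optics.camera_info('wrist');f=optics.grab_frame('wrist');cv2.imwrite('pics/w9.png',f[:,:,::-1])
ds=nets.outline_of('wrist','bat_flip')+nets.outline_of('wrist','bat_head')
print([(round(d['confidence'],2),d['bbox']) for d in ds][:4])
m=max(ds,key=lambda d:d['confidence'])['pixels']
def disc(im,X,r,i):
    p=proj('wrist',X,i);d=(np.array(i['R'])@X+np.array(i['t']))[2];cv2.circle(im,tuple(np.int32(np.round(p*8)).tolist()),int(r/d*i['fx']*8),1,-1,shift=3)
def ren(P0,b,pull):
    im=np.zeros((420,560),np.uint8)
    for l in np.arange(.0,.07,.003): disc(im,P0+(l+pull)*lean(b),.006,i)
    for l in np.arange(.076,.099,.003): disc(im,P0+(l+pull)*lean(b),.010,i)
    for t in np.arange(-.02,.0201,.003): disc(im,P0+(.03+pull)*lean(b)+t*yb,.003,i)
    return im>0
out=[]
for b in range(-3,70,3):
  for pull in (0,.006,.012,.018):
    for dx in(-.004,0,.004,.008):
      r=ren(P+dx*xb,b,pull);out.append(((r&m).sum()/(r|m).sum(),b,pull,dx))
out.sort(reverse=True);print([tuple(np.round(o,3).tolist()) for o in out[:8]])
for v in range(0,420,6):
    u=np.nonzero(m[v])[0]
    if len(u):print(v,u.min(),u.max(),end='; ')
E
python3 st.py
```

```text
[(0.7, [276.8, 231.9, 41.7, 39.3]), (0.7, [6.7, 318.5, 13.4, 54.4]), (0.94, [277.0, 228.5, 42.0, 38.4]), (0.43, [280.4, 209.6, 557.8, 233.0])]
[(0.816, 9.0, 0.006, -0.004), (0.798, 9.0, 0.0, -0.004), (0.795, 12.0, 0.006, 0.0), (0.781, 9.0, 0.012, -0.004), (0.779, 12.0, 0.012, 0.0), (0.775, 12.0, 0.018, -0.004), (0.767, 12.0, 0.0, 0.0), (0.749, 12.0, 0.012, -0.004)]
210 275 279; 216 266 287; 222 264 288; 228 266 287; 234 257 298; 240 256 298;
```

```bash
python3 -c "
from h import *
T=P+.06*lean(20)+.19*lean(65);print(T,delta(T,batR(65,-1)),state()['joint_pos'])"
```

```text
[ 0.4377723  -0.2192745   0.25067903] (array([-0.1479, -0.0018, -0.0561]), array([ 0.0021,  0.2886, -0.0007])) [-0.64553265 -0.44646231  2.0512313   0.18092082  0.85453721  1.28676123]
```

```bash
python3 -m inch '[{"dx":-0.05,"dy":0,"dz":-0.056,"rx":0,"ry":0.08,"rz":0},{"dx":-0.1,"dy":0,"dz":-0.056,"rx":0,"ry":0.18,"rz":0},{"dx":-0.148,"dy":0,"dz":-0.056,"rx":0,"ry":0.288,"rz":0},{"dx":-0.148,"dy":0,"dz":-0.056,"rx":0,"ry":0.288,"rz":0},{"dx":-0.148,"dy":0,"dz":-0.056,"rx":0,"ry":0.288,"rz":0}]'; python3 -m inch '[{"dx":0,"dy":0,"dz":0,"rx":0,"ry":0,"rz":0}]' >/dev/null; python3 st.py
```

```text
time: 19.7
tool_pos: [0.4559, -0.2317, 0.2469]
tool_rot: [0.114, 0.826, -0.182, 0.52]
contact_force: [-0.7, -0.8, -0.2]
gripper_width: 0.999
grasp_force: 0.0
[(0.77, [276.2, 186.2, 38.7, 77.1]), (0.93, [277.3, 181.7, 38.8, 69.6])]
[(0.837, 15.0, 0.012, -0.004), (0.836, 12.0, 0.006, -0.004), (0.832, 12.0, 0.0, 0.004), (0.832, 15.0, 0.006, 0.0), (0.827, 9.0, 0.0, 0.0), (0.812, 18.0, 0.018, -0.004), (0.811, 18.0, 0.012, 0.0), (0.801, 12.0, 0.006, 0.0)]
150 269 283; 156 265 286; 162 265 286; 168 265 286; 174 266 285; 180 267 285; 186 270 283; 192 271 282; 198 271 281; 204 257 296; 210 272 282; 216 274 280;
```

Run:
```python
from h import *
i=optics.camera_info('wrist')
for b in(9,):
  for dp in(np.zeros(3),.004*xb,-.004*xb,.003*zb):
    print([(p,[proj('wrist',P+dp+(l+p)*lean(b),i)[1].round(1) for l in(0,.03,.07,.104)]) for p in(0,.009,.018)])
```

```text
[(0, [np.float64(220.3), np.float64(204.0), np.float64(178.6), np.float64(152.7)]), (0.009, [np.float64(215.6), np.float64(198.7), np.float64(172.2), np.float64(145.1)]), (0.018, [np.float64(210.8), np.float64(193.1), np.float64(165.5), np.float64(137.1)])]
[(0, [np.float64(218.1), np.float64(201.7), np.float64(176.3), np.float64(150.6)]), (0.009, [np.float64(213.4), np.float64(196.4), np.float64(169.9), np.float64(142.9)]), (0.018, [np.float64(208.5), np.float64(190.9), np.float64(163.2), np.float64(135.0)])]
[(0, [np.float64(222.6), np.float64(206.3), np.float64(180.9), np.float64(155.0)]), (0.009, [np.float64(217.9), np.float64(201.0), np.float64(174.4), np.float64(147.3)]), (0.018, [np.float64(213.1), np.float64(195.4), np.float64(167.7), np.float64(139.3)])]
[(0, [np.float64(218.5), np.float64(202.0), np.float64(176.2), np.float64(149.9)]), (0.009, [np.float64(213.7), np.float64(196.6), np.float64(169.7), np.float64(142.2)]), (0.018, [np.float64(208.8), np.float64(190.9), np.float64(162.9), np.float64(134.0)])]
```

The bat is in at 9°: the pin sits at row 204, exactly where it should for fully in. The arm is clear of everything, so I'm handing in.

```bash
python3 -c "
from plant import ticket
print(ticket.job_done())"
```

```text
the job is handed in; nothing more can be done
None
```

The cast stands upright on the extraction grille, within about 5 mm of its centre. By the last wrist-camera measurement, the bat is locked in its upper "on" position. I handed the job in at about 20 s, but no verdict came back.

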